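# Lock the lid of the cake tin with its cam lever

### The arm

A 7-joint arm with a two-finger parallel gripper is mounted at the origin on the work surface. World frame = base frame: x ahead of the robot, y to its left, z up, the work surface at z = 0. Lengths are in mm, angles in rad, forces in N, time in s.
With the tool pointing down it reaches from about 400 to 850 mm from the base axis. Payload 10.4 kg.
Tool frame: the origin (TCP) lies at the very end of the fingers, on their centre line; the grasp point (between the pads) lies 19 mm behind it; x points along the fingers, y is the direction in which the jaws open and shut, and the axes are right-handed (so a half turn about x gives the same grasp; the last joint's range is limited). The gripper opens to 85 mm and grips with 20 to 120 N. Pads are 22 mm wide; open, the fingers measure 114 mm over their backs; the gripper's body (76 mm by 85 mm) begins 54 mm behind the grasp point. The pads swing forward as they close: fully open they stand 13 mm farther back than shut.
Start: joints at [-1.288, 0.332, -0.065, 1.46, 0.022, 1.35, -0.088], TCP at [188.147, 596.03, 231.338] pointing down, gripper open.
Joint ranges: [-2.6, 2.6], [-0.5, 2.12], [-1.47, 1.34], [0.16, 2.42], [-1.27, 4.41], [0.06, 2.06], [-2.6, 2.6]. Speed limits (rad/s): [2.22, 2.22, 2.79, 2.79, 3.14, 3.14, 3.14].

### API

Orientations are given as a unit quaternion [w, x, y, z].
In Python, from station import robot gives the robot as it stands.
- The arm moves only by the tool drive_tool, never from a script. Its argument "increments" is a list of rows, each an object of numbers: "hand": the finger opening in cm, from 0 to 8.54; "x", "y", "z": the shift along the tool's x, y, z in cm; "rx", "ry", "rz": the turn, a rotation vector about the tool's x, y, z in rad. In form: [{"hand": .., "x": .., "y": .., "z": .., "rx": .., "ry": .., "rz": ..}, ...]. A call has 1 to 8 rows; each row shifts and turns the pose as measured when the row begins, along the tool's axes as they then stand; what a row does not reach is not made up. A row lasts 1/8 s, in which the tool goes at most 62.5 mm and 10.7 degrees, less where a joint would pass 70% of its speed; a pose out of reach is approached as far as the arm can. A call is refused whole if a number of a shift passes 6.25 or a number of a turn 0.188, either way. A call with a gripper value outside its range is refused whole. The fingers move at their own pace and stop on an object; the grip force is fixed at half the most. Time passes only in rows, so rows that do not move let the fingers close. It gives the time, the measured TCP pose, the force and the opening at its end, in the units of the state.
- robot.observe(): the state, without advancing time (a new reading comes with each control period).
- robot.snapshot(name): name is "side" or "top" or "wrist"; returns (picture, depth): 400x640x3 uint8, red, green, blue; 400x640 float32, mm along the optical axis (not along the pixel's ray), 0 where there is no reading.
- robot.calibration(name): a dict with "mtx" (3x3 intrinsics, pixels), "extrinsics" (4x4, takes a point from world to camera coordinates). Camera axes: x right, y down, z forward; pixel columns grow to the right and rows downward; lengths in mm; the calibration is good to about 2 mm. The wrist camera is an equidistant fisheye: a pixel r from the principal point sees the ray r / f radians off the axis. A picture is of the moment at which its call begins: read the wrist's pose just before it. calibration takes no time and is no camera call; for the wrist camera it gives the pose at the moment of the call.
- robot.sign_off(): hands the job in, once; it reports no verdict.
The state is a dict: "clock": time; "joint_pos": joint angles; "joint_vel": joint speeds; "tau": joint torques, N m; "position": TCP position; "orientation": TCP orientation; "wrist_force": force on the tool from outside, world axes, zero at the start; "torque": the same for the moment, N m; "width": finger opening in mm.
Only numpy, scipy, OpenCV 4.12 (cv2) and the standard library are available. Lean on these libraries where they do the work, as an engineer would, in place of code of your own. Each camera call takes 0.05 s, during which the arm holds its last target.

### The job

Lock the cake tin on the draining board: turn the lever on its lid anticlockwise, up over the cam, until it drops into the low notch, then press it down until it sits fully home. Do it without forcing anything, let go of it, and leave the other things on the board where they are.

Things in the scene. Friction and masses are not known exactly. Their poses are not given: they have to be found in the camera images.
- lid_axis (a point): Point at the centre of the flat upper face of the tin's lid, on the vertical axis about which the lever turns, 80 mm above the tin's underside. z is up; x is the direction in which the lever points at angle 0.
- lever_end (a point): Point on the lever's upper face, on its centre line, 80 mm from the axis; x outwards along the bar, z up. The lever is a straight steel bar, 14 mm wide, 12 mm high, from the axis to 100 mm out, always level; fully down, its underside is 30 mm and its upper face 42 mm above the lid.
- lever_turn (a joint): Lever angle, rad; 0 along x of lid_axis, grows anticlockwise from above (the locking way); starts at 0 to 0.25. A peg under the bar climbs a ramp (0.65 rad long), crosses a crest (0.2 rad) and falls off its edge into the low notch (0.31 rad wide, 0.09 rad of play) before a rigid stop. Notch middle: anywhere from 1.35 to 1.86; ramp begins 1.0 earlier. In the notch it cannot turn back.
- lever_lift (a joint): Height of the lever above fully down, m; 0 = fully down, about 0.011 on the crest. Sprung, with a stiff seal: pushing the bar's end over the ramp takes under 10 N; past the crest it drops by itself only to about 0.004 to 0.006; pressing the bar down with about 5 N then brings it to 0, a rigid stop, where it stays. It goes fully down only before the ramp or in the notch.
- toast_rack: Bystander: chrome wire toast rack, 170 mm long in its x, 78 mm wide, 108 mm high; origin at the centre of its underside.
- mug: Bystander: green ceramic mug, 82 mm across, 92 mm high, handle at its +y; origin at the centre of its underside.
- bowl: Bystander: upturned white plastic bowl, 144 mm across, 62 mm high; origin at the centre of its underside.
- rolling_pin: Bystander: wooden rolling pin, 44 mm thick, 300 mm long, lying along its y; origin under its middle.
- tin: Round steel cake tin with lid and lever, 80 mm tall, lid 216 mm across; it stands fast and cannot slide. Origin: centre of its underside, axes parallel to lid_axis. On the lid lies a cam disc, 94 mm across, 8 mm thick; on it, 28 to 44 mm from the axis, stand a ramp and a stop block (top 27 mm above the lid). The disc is set differently on every tin and is not measured.

How it is judged (in metres and radians):
On the way, in this order (a step that is already met when the one before it is completed fails the run):
1. the lever has been turned up onto the cam (raised more than 9 mm) (value of joint lever_lift above 0.009 m).
2. the lever has dropped into the notch (turned more than 1.1 rad, raised less than 7 mm) (value of joint lever_turn above 1.1 rad and value of joint lever_lift below 0.007 m), for 0.2 s.
At the end, for the whole second after the job is handed in: The lever is in the notch (turned more than 1.1 rad) and pressed home (less than 2 mm above fully down), at rest; the four bystanders are within 25 mm of where they stood (value of joint lever_turn above 1.1 rad and value of joint lever_lift below 0.002 m and velocity of joint lever_turn between -0.05 and 0.05 rad/s); the robot touches nothing.
It fails at once if the tin or its lever is forced (more than 45 N from the robot) (contact force between any of the fingers, the arm and tin above 45 N).
It fails at once if a bystander is moved by more than 25 mm (distance of any of toast_rack, mug, bowl, rolling_pin from where it was at the start of the episode above 0.025 m).
It also fails if it takes over 51 s, if anything falls off the work surface, if the arm or the gripper's body presses on something with over 40 N, if the wrist force passes 120 N, or if a joint passes its speed limit or range.

## Working session

There is one attempt and no reset: what is moved stays moved. The work goes in short steps, Python scripts to look and compute and a tool call to move; the robot and the scene stay as the last step left them, time stands still between calls to the robot, and variables do not carry over. Pictures are saved under pics/ and viewed, and the job is handed in when it is done.

Besides the shell and the picture viewer there is one more tool, called after "Call:" as name(argument=value, ...) on one line, values as JSON. drive_tool: Moves the arm, as the interface text tells. Its arguments: {"type":"object","properties":{"increments":{"type":"array","items":{"type":"object","properties":{"hand":{"type":"number"},"x":{"type":"number"},"y":{"type":"number"},"z":{"type":"number"},"rx":{"type":"number"},"ry":{"type":"number"},"rz":{"type":"number"}}}}},"required":["increments"]}

```bash
mkdir -p pics; ls; python3 - <<'E'
from station import robot
import cv2,numpy as np
s=robot.observe();print(s)
for n in ["top","side","wrist"]:
    c=robot.calibration(n)
    p,d=robot.snapshot(n);cv2.imwrite(f"pics/{n}0.png",p[:,:,::-1]);np.savez(f"{n}0.npz",p=p,d=d,mtx=c["mtx"],ext=c["extrinsics"])
    print(n,np.round(c["mtx"],1).tolist(),np.round(c["extrinsics"],3).tolist())
E
```

```text
pics
{'clock': 0.0, 'joint_pos': array([-1.28765491,  0.33290752, -0.06471709,  1.4609367 ,  0.02159894,
        1.34988625, -0.08849577]), 'joint_vel': array([-0.00173784, -0.00067194,  0.00025631, -0.0013955 , -0.00016288,
        0.0002752 , -0.00026725]), 'tau': array([-8.39504137e-04, -6.25450373e+01,  4.87658079e-02, -3.91606307e+01,
        1.62073423e-02,  9.84915532e-03, -3.71363262e-05]), 'position': array([188.00827763, 595.66332726, 230.49591262]), 'orientation': array([ 0.69880554,  0.1071543 ,  0.69891954, -0.10816773]), 'wrist_force': array([-0.31118659,  0.12334007, -0.2155511 ]), 'torque': array([-0.02699547,  0.004725  , -0.03115963]), 'width': 85.71431693388968}
top [[506.1, 0.0, 319.7], [0.0, 506.1, 204.4], [0.0, 0.0, 1.0]] [[0.03, -0.999, -0.011, -30.904], [-0.997, -0.029, -0.069, 626.229], [0.069, 0.013, -0.998, 1404.31], [0.0, 0.0, 0.0, 1.0]]
side [[498.4, 0.0, 316.1], [0.0, 498.4, 202.3], [0.0, 0.0, 1.0]] [[0.702, -0.713, -0.0, -444.734], [-0.513, -0.505, -0.694, 389.509], [0.494, 0.487, -0.72, 993.099], [0.0, 0.0, 0.0, 1.0]]
wrist [[309.7, 0.0, 319.5], [0.0, 309.7, 197.8], [0.0, 0.0, 1.0]] [[0.301, 0.954, -0.001, -623.437], [0.918, -0.289, 0.273, -36.645], [0.26, -0.084, -0.962, 379.34], [0.0, 0.0, 0.0, 1.0]]
```

View pics/top0.png

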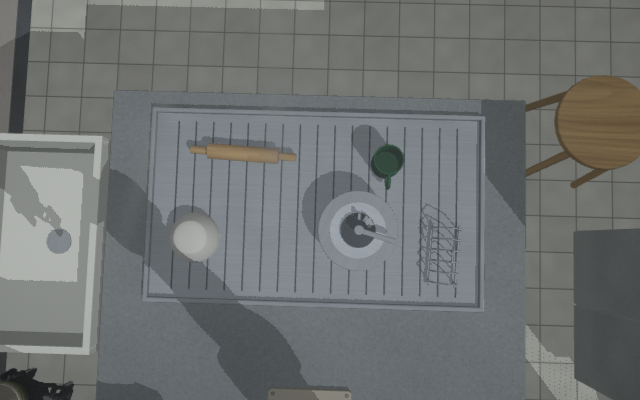

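View pics/side0.png

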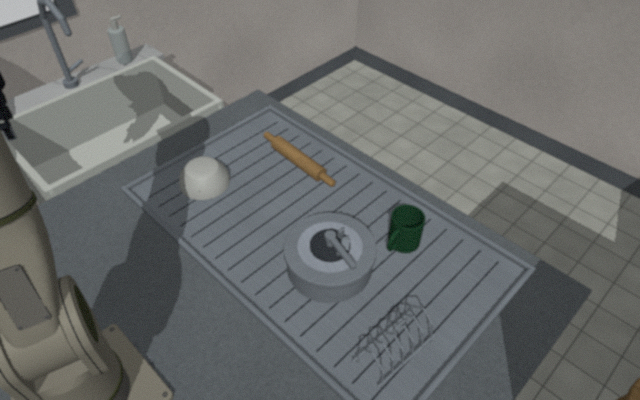

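View pics/wrist0.png

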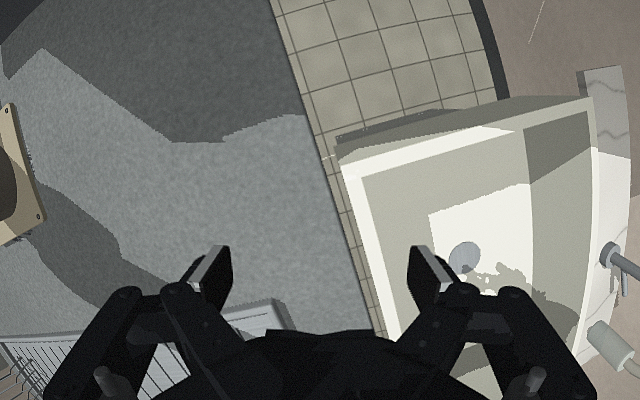

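```bash
cat > h.py <<'E'
import numpy as np
def world(f):
    z=np.load(f);d=z["d"];K=z["mtx"];E=z["ext"]
    v,u=np.mgrid[:400,:640]
    c=np.stack([(u-K[0,2])/K[0,0]*d,(v-K[1,2])/K[1,1]*d,d],-1)
    w=(c-E[:3,3])@E[:3,:3]
    w[d<=0]=np.nan
    return z["p"],w
E
python3 - <<'E'
from h import *;import cv2
for n,(u0,u1,v0,v1) in {"top":(310,470,130,300),"side":(270,440,190,320)}.items():
    p,w=world(n+"0.npz")
    cr=p[v0:v1,u0:u1,::-1]; cv2.imwrite(f"pics/{n}z.png",cv2.resize(cr,None,fx=3.5 if n=="top" else 4,fy=3.5 if n=="top" else 4,interpolation=cv2.INTER_CUBIC)*1)
p,w=world("top0.npz")
for u,v in [(300,290),(250,200)]: print("board",w[v,u])
x,y,z=w[...,0],w[...,1],w[...,2]
A=np.zeros(x.shape,bool);A[180:285,310:410]=1
h,e=np.histogram(z[A][np.isfinite(z[A])],bins=np.arange(-10,160,4));print([(int(a),int(b)) for a,b in zip(e,h) if b])
for n,box in dict(tin=(310,185,406,275),mug=(368,140,408,192),rack=(415,198,468,292),bowl=(165,205,222,265),pin=(186,140,300,166)).items():
    m=np.zeros(x.shape,bool);m[box[1]:box[3],box[0]:box[2]]=1;m&=z>18
    if m.sum():print(n,m.sum(),x[m].min(),x[m].max(),y[m].min(),y[m].max(),z[m].max())
E
```

```text
board [384.86172398  36.03700388   7.37755542]
board [634.83890189 187.68703887   2.6698261 ]
[(-6, 11), (-2, 247), (2, 1626), (6, 2457), (10, 942), (14, 86), (18, 2), (26, 5), (30, 3), (34, 2), (38, 3), (42, 1), (50, 1), (58, 1), (62, 4), (66, 3), (70, 3), (74, 3), (78, 128), (82, 1061), (86, 2033), (90, 956), (94, 425), (98, 132), (102, 27), (106, 19), (110, 4), (114, 11), (118, 3), (122, 43), (126, 125), (130, 81), (134, 10), (138, 1)]
tin 5059 449.982874819449 685.5031300718969 -238.98071108303324 -9.891230698522467 138.18471064902627
mug 522 671.5210279727858 789.3882482230769 -233.74727351174647 -152.27388784304475 104.2923118258835
rack 491 407.84582592798876 584.0565147837364 -406.4834404943301 -317.38445176665243 120.10320507967815
bowl 1920 457.1978458653486 592.6871928816648 270.60510459949603 404.7836724973394 79.47143724860996
pin 1368 738.7154716076709 804.9495965112382 60.66604155796953 359.519842866296 58.40923469477613
```

View pics/topz.png

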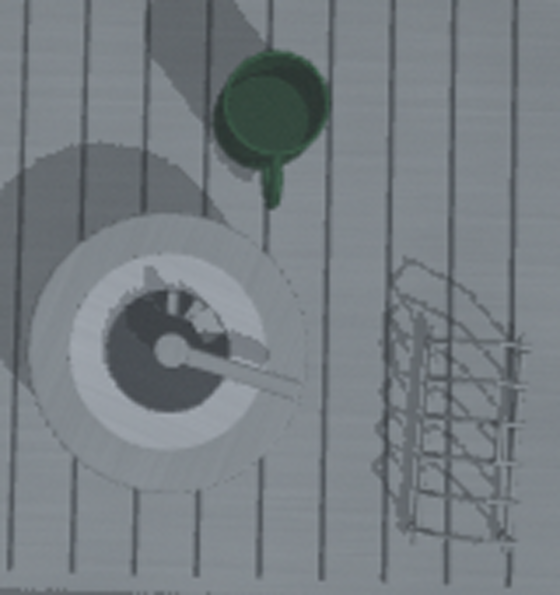

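View pics/sidez.png

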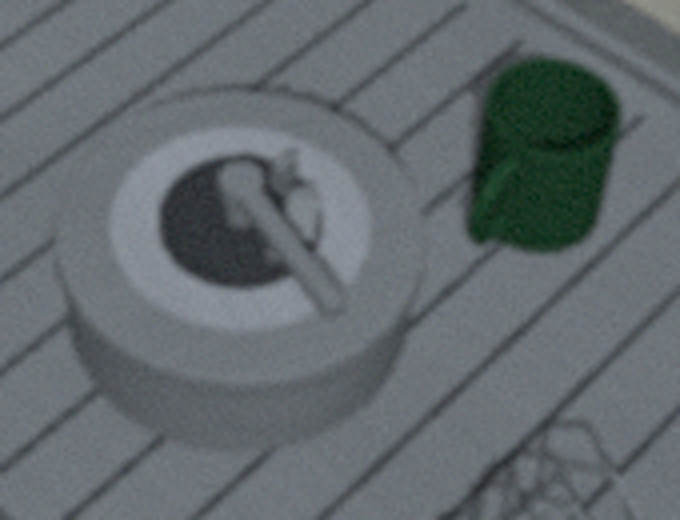

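```bash
python3 - <<'E'
from h import *;import cv2
from scipy.spatial.transform import Rotation as R
print("tool axes cols\n",R.from_quat([0.1071543,0.69891954,-0.10816773,0.69880554]).as_matrix().round(3))
for n in ["top","side"]:
    p,w=world(n+"0.npz");x,y,z=w[...,0],w[...,1],w[...,2]
    f=np.hypot(x-570,y+120)<125
    L=f&(z>75)&(z<100)
    o=cv2.fitEllipse  # lid rim circle: use mean of extremes
    pts=np.c_[x[L],y[L]].astype(np.float32);print(n,"lid z",np.median(z[L]),"enclosing",cv2.minEnclosingCircle(pts), "mean",pts.mean(0))
    B=f&(z>118)&(z<145)
    pts=np.c_[x[B],y[B]].astype(np.float32)
    print("bar z",np.median(z[B]),cv2.minAreaRect(pts),B.sum())
    print("board",np.median(z[(np.hypot(x-570,y+120)>130)&(np.hypot(x-570,y+120)<170)&(z<20)]))
p,w=world("top0.npz");z0=np.load("top0.npz");K=z0["mtx"];E=z0["ext"]
def ray(u,v,h):
    c=-E[:3,:3].T@E[:3,3];d=E[:3,:3].T@np.linalg.inv(K)@np.array([u,v,1.]);return c+d*(h-c[2])/d[2]
a=ray(359.1,230,130);b=ray(395.7,241.4,130);print(a,b,np.linalg.norm(a-b),np.arctan2(*(b-a)[1::-1]))
print("block",ray(359,215,115),"ramp hi",ray(368.6,221,115))
E
```

```text
tool axes cols
 [[-0.     0.301  0.954]
 [-0.001  0.954 -0.301]
 [-1.    -0.001  0.   ]]
top lid z 88.15089491471664 enclosing ((557.1444702148438, -115.86225891113281), 107.91535186767578) mean [ 556.37225 -112.90979]
bar z 128.94002803609143 ((546.0240478515625, -151.87203979492188), (119.10431671142578, 46.41197967529297), 57.036136627197266) 263
board 7.176418224283558
side lid z 88.62305694231605 enclosing ((559.3915405273438, -118.2244873046875), 109.4564208984375) mean [ 548.3962 -125.0367]
bar z 129.69610267549052 ((544.0289916992188, -159.7061309814453), (113.33401489257812, 24.112518310546875), 70.99292755126953) 350
board 8.075054789685797
[ 555.89082992 -117.68848936  130.        ] [ 529.30616221 -212.9177511   130.        ] 98.87040431844173 -1.843030477839679
block [ 595.52845542 -117.4428215   115.        ] ramp hi [ 580.52707636 -142.9887066   115.        ]
```

```bash
cat > plan.py <<'E'
import sys,json,numpy as np
from station import robot
from scipy.spatial.transform import Rotation as R
def plan(tgt,ang,n,turn=None):
    """tgt world mm TCP, ang: world yaw of tool y axis (tool down), n rows; turn: forced total yaw change"""
    s=robot.observe();q=s["orientation"];Rm=R.from_quat([q[1],q[2],q[3],q[0]]).as_matrix()
    yaw=np.arctan2(Rm[1,1],Rm[0,1]);d=(ang-yaw+np.pi)%(2*np.pi)-np.pi
    if turn: d=turn
    D=(np.array(tgt)-s["position"])/n
    print("t",round(s["clock"],2),"pos",s["position"].round(1),"yaw",round(yaw,3),"x-axis",Rm[:,0].round(3),"F",s["wrist_force"].round(1),"w",round(s["width"],1),"j",s["joint_pos"].round(2),"dyaw",round(d,3))
    for i in range(n):
        a=yaw+d*i/n
        ty=np.array([np.cos(a),np.sin(a),0]);tx=np.array([0,0,-1.]);tz=np.cross(tx,ty)
        print(json.dumps(dict(x=round(D@tx/10,2),y=round(D@ty/10,2),z=round(D@tz/10,2),rx=round(-d/n,3))))
E
python3 -c "
from plan import *
plan([430,300,231],0,8,-1.44)"
```

```text
t 0.15 pos [188.1 595.7 230.7] yaw 1.265 x-axis [-0.    -0.001 -1.   ] F [ 0.8 -0.1 -0.9] w 85.1 j [-1.29  0.33 -0.06  1.46  0.02  1.35 -0.09] dyaw -1.44
{"x": -0.0, "y": -2.61, "z": 4.0, "rx": 0.18}
{"x": -0.0, "y": -1.86, "z": 4.4, "rx": 0.18}
{"x": -0.0, "y": -1.04, "z": 4.66, "rx": 0.18}
{"x": -0.0, "y": -0.19, "z": 4.77, "rx": 0.18}
{"x": -0.0, "y": 0.67, "z": 4.73, "rx": 0.18}
{"x": -0.0, "y": 1.51, "z": 4.53, "rx": 0.18}
{"x": -0.0, "y": 2.29, "z": 4.19, "rx": 0.18}
{"x": -0.0, "y": 3.01, "z": 3.71, "rx": 0.18}
```

Call:
drive_tool(increments=[{"hand":0,"y":-2.6,"z":4.0,"rx":0.18},{"hand":0,"y":-1.9,"z":4.4,"rx":0.18},{"hand":0,"y":-1.0,"z":4.7,"rx":0.18},{"hand":0,"y":-0.2,"z":4.8,"rx":0.18},{"hand":0,"y":0.7,"z":4.7,"rx":0.18},{"hand":0,"y":1.5,"z":4.5,"rx":0.18},{"hand":0,"y":2.3,"z":4.2,"rx":0.18},{"hand":0,"y":3.0,"z":3.7,"rx":0.18}])

```text
invalid input at $.increments[0]: expected keys hand, x, y, z, rx, ry, rz
```

```bash
python3 -c "
from plan import *
plan([492,-182,220],-1.84,8)
plan([492,-182,220],-1.84,11)"
```

```text
t 0.15 pos [188.1 595.7 230.7] yaw 1.265 x-axis [-0.    -0.001 -1.   ] F [ 0.8 -0.1 -0.9] w 85.1 j [-1.29  0.33 -0.06  1.46  0.02  1.35 -0.09] dyaw -3.105
{"x": 0.13, "y": -8.13, "z": 6.55, "rx": 0.388}
{"x": 0.13, "y": -5.04, "z": 9.14, "rx": 0.388}
{"x": 0.13, "y": -1.21, "z": 10.37, "rx": 0.388}
{"x": 0.13, "y": 2.8, "z": 10.05, "rx": 0.388}
{"x": 0.13, "y": 6.4, "z": 8.25, "rx": 0.388}
{"x": 0.13, "y": 9.04, "z": 5.21, "rx": 0.388}
{"x": 0.13, "y": 10.34, "z": 1.4, "rx": 0.388}
{"x": 0.13, "y": 10.1, "z": -2.62, "rx": 0.388}
t 0.15 pos [188.1 595.7 230.7] yaw 1.265 x-axis [-0.    -0.001 -1.   ] F [ 0.8 -0.1 -0.9] w 85.1 j [-1.29  0.33 -0.06  1.46  0.02  1.35 -0.09] dyaw -3.105
{"x": 0.1, "y": -5.91, "z": 4.76, "rx": 0.282}
{"x": 0.1, "y": -4.35, "z": 6.22, "rx": 0.282}
{"x": 0.1, "y": -2.44, "z": 7.19, "rx": 0.282}
{"x": 0.1, "y": -0.35, "z": 7.58, "rx": 0.282}
{"x": 0.1, "y": 1.78, "z": 7.38, "rx": 0.282}
{"x": 0.1, "y": 3.76, "z": 6.59, "rx": 0.282}
{"x": 0.1, "y": 5.45, "z": 5.28, "rx": 0.282}
{"x": 0.1, "y": 6.71, "z": 3.55, "rx": 0.282}
{"x": 0.1, "y": 7.43, "z": 1.55, "rx": 0.282}
{"x": 0.1, "y": 7.57, "z": -0.59, "rx": 0.282}
{"x": 0.1, "y": 7.11, "z": -2.67, "rx": 0.282}
```

All seven keys are needed.

Call:
drive_tool(increments=[{"hand":0,"x":0,"y":-2.6,"z":4.0,"rx":0.18,"ry":0,"rz":0},{"hand":0,"x":0,"y":-1.9,"z":4.4,"rx":0.18,"ry":0,"rz":0},{"hand":0,"x":0,"y":-1.0,"z":4.7,"rx":0.18,"ry":0,"rz":0},{"hand":0,"x":0,"y":-0.2,"z":4.8,"rx":0.18,"ry":0,"rz":0},{"hand":0,"x":0,"y":0.7,"z":4.7,"rx":0.18,"ry":0,"rz":0},{"hand":0,"x":0,"y":1.5,"z":4.5,"rx":0.18,"ry":0,"rz":0},{"hand":0,"x":0,"y":2.3,"z":4.2,"rx":0.18,"ry":0,"rz":0},{"hand":0,"x":0,"y":3.0,"z":3.7,"rx":0.18,"ry":0,"rz":0}])

```text
clock: 1.15
position: [428.6, 288.9, 228.3]
orientation: [-0.444, -0.549, -0.444, 0.552]
wrist_force: [0.0, 0.1, 0.0]
width: -0.1
```

```bash
python3 -c "
from plan import *
plan([492,-182,225],-1.84,10)"
```

```text
t 1.15 pos [428.6 288.9 228.3] yaw -0.214 x-axis [-0.003 -0.003 -1.   ] F [0.  0.1 0. ] w -0.1 j [-0.97  0.09  0.3   1.76 -0.03  1.3  -0.87] dyaw -1.626
{"x": 0.03, "y": 1.62, "z": 4.47, "rx": 0.163}
{"x": 0.03, "y": 2.32, "z": 4.15, "rx": 0.163}
{"x": 0.03, "y": 2.96, "z": 3.72, "rx": 0.163}
{"x": 0.03, "y": 3.52, "z": 3.19, "rx": 0.163}
{"x": 0.03, "y": 3.99, "z": 2.58, "rx": 0.163}
{"x": 0.03, "y": 4.36, "z": 1.89, "rx": 0.163}
{"x": 0.03, "y": 4.61, "z": 1.16, "rx": 0.163}
{"x": 0.03, "y": 4.73, "z": 0.4, "rx": 0.163}
{"x": 0.03, "y": 4.74, "z": -0.37, "rx": 0.163}
{"x": 0.03, "y": 4.61, "z": -1.13, "rx": 0.163}
```

Call:
drive_tool(increments=[{"hand":0,"x":0,"y":1.6,"z":4.5,"rx":0.16,"ry":0,"rz":0},{"hand":0,"x":0,"y":2.3,"z":4.2,"rx":0.16,"ry":0,"rz":0},{"hand":0,"x":0,"y":3.0,"z":3.7,"rx":0.16,"ry":0,"rz":0},{"hand":0,"x":0,"y":3.5,"z":3.2,"rx":0.16,"ry":0,"rz":0},{"hand":0,"x":0,"y":4.0,"z":2.6,"rx":0.16,"ry":0,"rz":0},{"hand":0,"x":0,"y":4.4,"z":1.9,"rx":0.16,"ry":0,"rz":0},{"hand":0,"x":0,"y":4.6,"z":1.2,"rx":0.16,"ry":0,"rz":0},{"hand":0,"x":0,"y":4.7,"z":0.4,"rx":0.16,"ry":0,"rz":0}])

```text
clock: 2.15
position: [474.8, -102.4, 228.6]
orientation: [-0.012, -0.706, -0.011, 0.708]
wrist_force: [0.6, 0.7, -0.1]
width: -0.3
```

```bash
python3 -c "
from plan import *
plan([492,-182,200],-1.84,3)"
```

```text
t 2.15 pos [ 474.8 -102.4  228.6] yaw -1.538 x-axis [-0.003 -0.002 -1.   ] F [ 0.6  0.7 -0.1] w -0.3 j [-0.57 -0.    0.7   1.85  0.    1.29 -1.41] dyaw -0.302
{"x": 0.95, "y": 2.67, "z": -0.49, "rx": 0.101}
{"x": 0.95, "y": 2.61, "z": -0.75, "rx": 0.101}
{"x": 0.95, "y": 2.52, "z": -1.01, "rx": 0.101}
```

Call:
drive_tool(increments=[{"hand":0,"x":0.9,"y":2.7,"z":-0.5,"rx":0.1,"ry":0,"rz":0},{"hand":0,"x":0.9,"y":2.6,"z":-0.7,"rx":0.1,"ry":0,"rz":0},{"hand":0,"x":0.9,"y":2.5,"z":-1.0,"rx":0.1,"ry":0,"rz":0},{"hand":0,"x":0,"y":0,"z":0,"rx":0,"ry":0,"rz":0}])

```text
clock: 2.65
position: [490.3, -188.6, 200.9]
orientation: [0.1, -0.699, 0.102, 0.701]
wrist_force: [0.8, 0.9, -0.3]
width: -0.2
```

```bash
python3 - <<'E'
from plan import *
import cv2
plan([492,-182,108],-1.84,4)
for n in ["top","side","wrist"]:
    c=robot.calibration(n)
    p,d=robot.snapshot(n);cv2.imwrite(f"pics/{n}1.png",p[:,:,::-1]);np.savez(f"{n}1.npz",p=p,d=d,mtx=c["mtx"],ext=c["extrinsics"])
E
```

```text
t 2.65 pos [ 490.3 -188.6  200.9] yaw -1.856 x-axis [-0.003 -0.002 -1.   ] F [ 0.8  0.9 -0.3] w -0.2 j [-0.45  0.15  0.81  1.8  -0.11  1.24 -1.47] dyaw 0.016
{"x": 2.32, "y": -0.17, "z": 0.01, "rx": -0.004}
{"x": 2.32, "y": -0.17, "z": 0.01, "rx": -0.004}
{"x": 2.32, "y": -0.17, "z": 0.0, "rx": -0.004}
{"x": 2.32, "y": -0.17, "z": 0.0, "rx": -0.004}
```

View pics/wrist1.png

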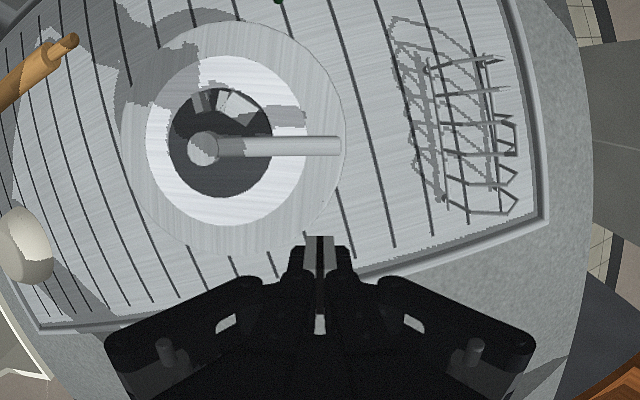

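View pics/side1.png

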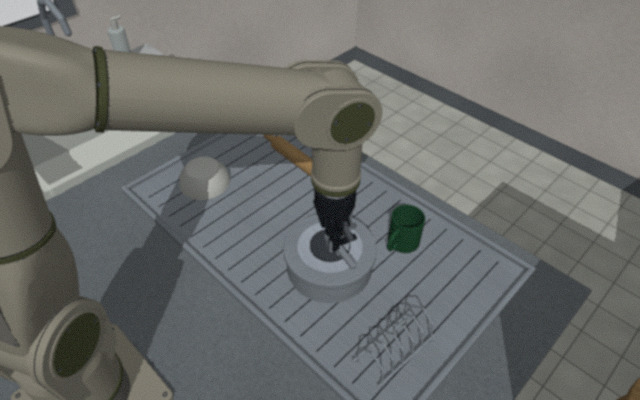

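Call:
drive_tool(increments=[{"hand":0,"x":3.0,"y":-0.2,"z":0,"rx":0,"ry":0,"rz":0},{"hand":0,"x":3.0,"y":-0.2,"z":0,"rx":0,"ry":0,"rz":0},{"hand":0,"x":2.5,"y":-0.2,"z":0,"rx":0,"ry":0,"rz":0},{"hand":0,"x":0.7,"y":0,"z":0,"rx":0,"ry":0,"rz":0},{"hand":0,"x":0,"y":0,"z":-0.8,"rx":0,"ry":0,"rz":0},{"hand":0,"x":0,"y":0,"z":-0.7,"rx":0,"ry":0,"rz":0},{"hand":0,"x":0,"y":0,"z":0,"rx":0,"ry":0,"rz":0}])

```text
clock: 3.68
position: [512.1, -178.3, 111.7]
orientation: [-0.095, 0.703, -0.092, -0.699]
wrist_force: [0.1, -1.2, -0.8]
width: 0.2
```

```bash
cat >> plan.py <<'E'
C=np.array([557,-117.])
def look(n,k):
    import cv2
    c=robot.calibration(n);p,d=robot.snapshot(n);cv2.imwrite(f"pics/{n}{k}.png",p[:,:,::-1]);np.savez(f"{n}{k}.npz",p=p,d=d,mtx=c["mtx"],ext=c["extrinsics"])
def arc(phis,r=80,off=18,z=108):
    """rows to successive lever angles (world)"""
    s=robot.observe();q=s["orientation"];Rm=R.from_quat([q[1],q[2],q[3],q[0]]).as_matrix();yaw=np.arctan2(Rm[1,1],Rm[0,1]);P=s["position"].copy()
    d=P[:2]-C;print("t",round(s["clock"],2),"pos",P.round(1),"yaw",round(yaw,3),"x-axis",Rm[:,0].round(3),"F",s["wrist_force"].round(1),"r",np.hypot(*d).round(1),"lever angle if touching",round(np.arctan2(d[1],d[0])+np.arcsin(off/np.hypot(*d)),3),"j",s["joint_pos"].round(2))
    for f in phis:
        e=np.array([np.cos(f),np.sin(f)]);t=np.array([-e[1],e[0]])
        Q=np.r_[C+r*e-off*t,z];D=Q-P;a=yaw
        ty=np.array([np.cos(a),np.sin(a),0]);tx=np.array([0,0,-1.]);tz=np.cross(tx,ty)
        print(json.dumps(dict(x=round(D@tx/10,2),y=round(D@ty/10,2),z=round(D@tz/10,2),rx=round(-(f-yaw),3))))
        P=Q;yaw=f
E
python3 -c "
from plan import *
look('wrist',2)
arc(np.arange(-1.86,-1.3,.07))"
```

```text
t 3.73 pos [ 511.9 -178.3  111.7] yaw -1.836 x-axis [ 0.006  0.003 -1.   ] F [ 0.5  0.1 -0.6] r 76.1 lever angle if touching -1.967 j [-0.4   0.3   0.76  1.86 -0.24  1.06 -1.38]
{"x": 0.37, "y": 0.86, "z": -0.76, "rx": 0.024}
{"x": 0.0, "y": 0.11, "z": -0.56, "rx": -0.07}
{"x": 0.0, "y": 0.11, "z": -0.56, "rx": -0.07}
{"x": 0.0, "y": 0.11, "z": -0.56, "rx": -0.07}
{"x": 0.0, "y": 0.11, "z": -0.56, "rx": -0.07}
{"x": 0.0, "y": 0.11, "z": -0.56, "rx": -0.07}
{"x": 0.0, "y": 0.11, "z": -0.56, "rx": -0.07}
{"x": 0.0, "y": 0.11, "z": -0.56, "rx": -0.07}
```

View pics/wrist2.png

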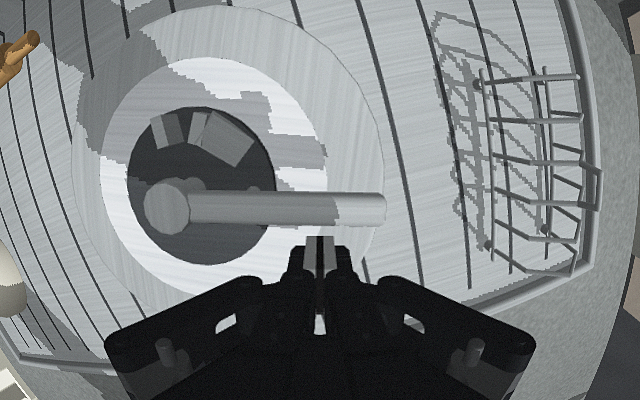

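Call:
drive_tool(increments=[{"hand":0,"x":0.4,"y":0.9,"z":-0.7,"rx":0.02,"ry":0,"rz":0},{"hand":0,"x":0,"y":0.1,"z":-0.5,"rx":-0.07,"ry":0,"rz":0},{"hand":0,"x":0,"y":0.1,"z":-0.5,"rx":-0.07,"ry":0,"rz":0},{"hand":0,"x":0,"y":0.1,"z":-0.5,"rx":-0.07,"ry":0,"rz":0},{"hand":0,"x":0,"y":0.1,"z":-0.5,"rx":-0.07,"ry":0,"rz":0}])

```text
clock: 4.35
position: [535.5, -200.0, 107.3]
orientation: [-0.002, 0.709, -0.0, -0.705]
wrist_force: [-0.2, 1.1, 0.3]
width: -0.2
```

```bash
python3 -c "
from plan import *
look('wrist',3)
arc(np.arange(-1.5,-1.0,.07))"
```

```text
t 4.4 pos [ 536.  -200.2  107.4] yaw -1.571 x-axis [ 0.006  0.002 -1.   ] F [0.6 0.1 0.3] r 85.8 lever angle if touching -1.607 j [-0.3   0.37  0.7   1.79 -0.27  1.08 -1.07]
{"x": -0.06, "y": -0.21, "z": -0.87, "rx": -0.071}
{"x": 0.0, "y": 0.11, "z": -0.56, "rx": -0.07}
{"x": 0.0, "y": 0.11, "z": -0.56, "rx": -0.07}
{"x": 0.0, "y": 0.11, "z": -0.56, "rx": -0.07}
{"x": 0.0, "y": 0.11, "z": -0.56, "rx": -0.07}
{"x": 0.0, "y": 0.11, "z": -0.56, "rx": -0.07}
{"x": 0.0, "y": 0.11, "z": -0.56, "rx": -0.07}
{"x": 0.0, "y": 0.11, "z": -0.56, "rx": -0.07}
```

View pics/wrist3.png

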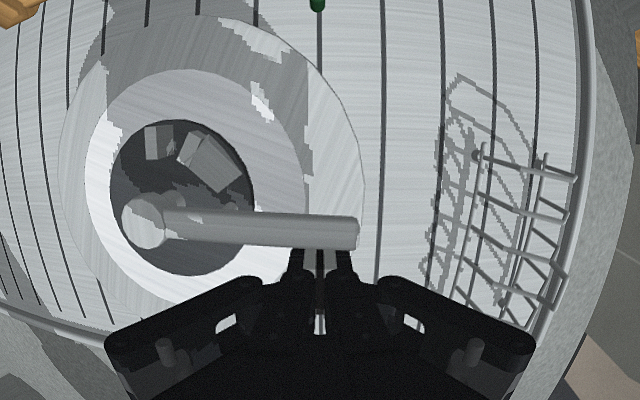

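Call:
drive_tool(increments=[{"hand":0,"x":0,"y":-0.2,"z":-0.6,"rx":0,"ry":0,"rz":0},{"hand":0,"x":0,"y":0,"z":-0.6,"rx":-0.05,"ry":0,"rz":0},{"hand":0,"x":0,"y":0.1,"z":-0.6,"rx":-0.07,"ry":0,"rz":0},{"hand":0,"x":0,"y":0.1,"z":-0.6,"rx":-0.07,"ry":0,"rz":0}])

```text
clock: 4.9
position: [560.7, -200.3, 106.9]
orientation: [0.065, 0.706, 0.066, -0.702]
wrist_force: [-0.6, 0.1, -0.1]
width: -0.3
```

```bash
python3 -c "
from plan import *
arc(np.arange(-1.25,-0.7,.07))"
```

```text
t 4.9 pos [ 560.7 -200.3  106.9] yaw -1.385 x-axis [ 0.005  0.002 -1.   ] F [-0.6  0.1 -0.1] r 83.4 lever angle if touching -1.309 j [-0.25  0.42  0.65  1.72 -0.28  1.09 -0.9 ]
{"x": -0.11, "y": -0.09, "z": -0.47, "rx": -0.135}
{"x": 0.0, "y": 0.11, "z": -0.56, "rx": -0.07}
{"x": 0.0, "y": 0.11, "z": -0.56, "rx": -0.07}
{"x": 0.0, "y": 0.11, "z": -0.56, "rx": -0.07}
{"x": 0.0, "y": 0.11, "z": -0.56, "rx": -0.07}
{"x": 0.0, "y": 0.11, "z": -0.56, "rx": -0.07}
{"x": 0.0, "y": 0.11, "z": -0.56, "rx": -0.07}
{"x": 0.0, "y": 0.11, "z": -0.56, "rx": -0.07}
```

Call:
drive_tool(increments=[{"hand":0,"x":0,"y":0,"z":-0.5,"rx":-0.1,"ry":0,"rz":0},{"hand":0,"x":0,"y":0.1,"z":-0.5,"rx":-0.07,"ry":0,"rz":0},{"hand":0,"x":0,"y":0.1,"z":-0.5,"rx":-0.07,"ry":0,"rz":0},{"hand":0,"x":0,"y":0.1,"z":-0.5,"rx":-0.07,"ry":0,"rz":0}])

```text
clock: 5.4
position: [578.8, -200.1, 106.6]
orientation: [-0.173, -0.685, -0.174, 0.686]
wrist_force: [-5.1, -0.9, 3.9]
width: -0.0
```

```bash
python3 -c "
from plan import *
look('wrist',4)
arc(np.arange(-1.0,-0.7,.07))"
```

```text
t 5.45 pos [ 579.6 -199.8  106.7] yaw -1.071 x-axis [ 0.     0.001 -1.   ] F [0.3 0.8 0.8] r 85.8 lever angle if touching -1.093 j [-0.2   0.45  0.58  1.67 -0.27  1.11 -0.61]
{"x": -0.13, "y": -0.24, "z": -0.76, "rx": -0.071}
{"x": 0.0, "y": 0.11, "z": -0.56, "rx": -0.07}
{"x": 0.0, "y": 0.11, "z": -0.56, "rx": -0.07}
{"x": 0.0, "y": 0.11, "z": -0.56, "rx": -0.07}
{"x": 0.0, "y": 0.11, "z": -0.56, "rx": -0.07}
```

View pics/wrist4.png

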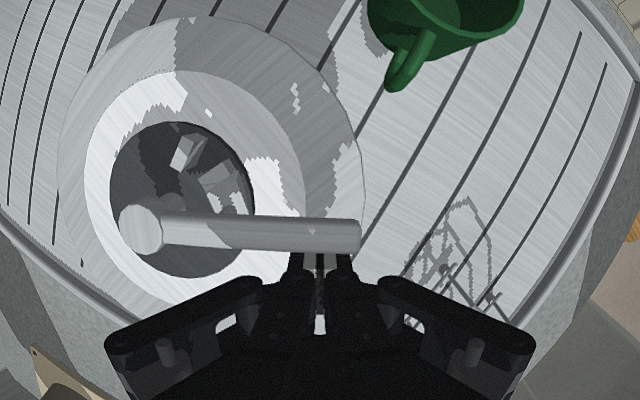

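Call:
drive_tool(increments=[{"hand":0,"x":0,"y":-0.3,"z":-0.7,"rx":0,"ry":0,"rz":0},{"hand":0,"x":0,"y":0,"z":-0.6,"rx":-0.07,"ry":0,"rz":0},{"hand":0,"x":0,"y":0.1,"z":-0.6,"rx":-0.07,"ry":0,"rz":0},{"hand":0,"x":0,"y":0.1,"z":-0.6,"rx":-0.07,"ry":0,"rz":0}])

```text
clock: 5.95
position: [597.5, -192.2, 107.1]
orientation: [-0.243, -0.662, -0.24, 0.667]
wrist_force: [-7.5, -3.5, 5.0]
width: 0.2
```

```bash
python3 -c "
from plan import *
arc(np.arange(-0.8,-0.5,.07))"
```

```text
t 5.95 pos [ 597.5 -192.2  107.1] yaw -0.874 x-axis [-0.005 -0.005 -1.   ] F [-7.5 -3.5  5. ] r 85.4 lever angle if touching -0.864 j [-0.17  0.47  0.53  1.62 -0.25  1.12 -0.45]
{"x": -0.09, "y": -0.25, "z": -0.52, "rx": -0.074}
{"x": 0.0, "y": 0.11, "z": -0.56, "rx": -0.07}
{"x": 0.0, "y": 0.11, "z": -0.56, "rx": -0.07}
{"x": 0.0, "y": 0.11, "z": -0.56, "rx": -0.07}
{"x": 0.0, "y": 0.11, "z": -0.56, "rx": -0.07}
```

Call:
drive_tool(increments=[{"hand":0,"x":0,"y":-0.2,"z":-0.6,"rx":-0.05,"ry":0,"rz":0},{"hand":0,"x":0,"y":0,"z":-0.6,"rx":-0.07,"ry":0,"rz":0},{"hand":0,"x":0,"y":0.1,"z":-0.5,"rx":-0.07,"ry":0,"rz":0}])

```text
clock: 6.32
position: [608.4, -184.9, 107.9]
orientation: [-0.303, -0.636, -0.298, 0.644]
wrist_force: [-4.1, -1.6, 3.1]
width: 0.1
```

```bash
python3 -c "
from plan import *
look('wrist',5);look('side',5)
arc(np.arange(-0.65,-0.5,.07))"
```

```text
t 6.42 pos [ 609.2 -183.8  107.8] yaw -0.691 x-axis [-0.005 -0.01  -1.   ] F [-0.9 -1.2  1.4] r 84.8 lever angle if touching -0.694 j [-0.16  0.48  0.49  1.59 -0.23  1.13 -0.3 ]
{"x": -0.02, "y": -0.22, "z": -0.35, "rx": -0.041}
{"x": 0.0, "y": 0.11, "z": -0.56, "rx": -0.07}
{"x": 0.0, "y": 0.11, "z": -0.56, "rx": -0.07}
```

View pics/wrist5.png

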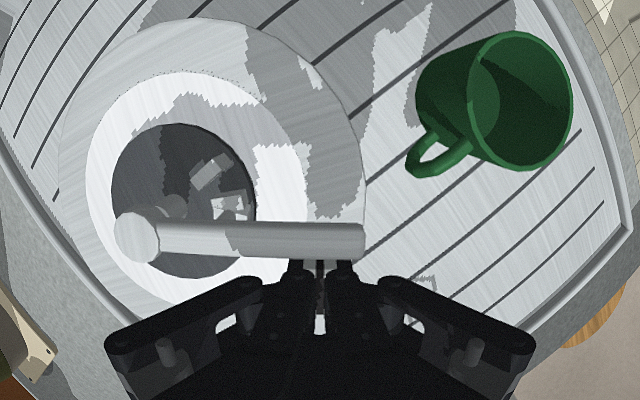

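View pics/side5.png

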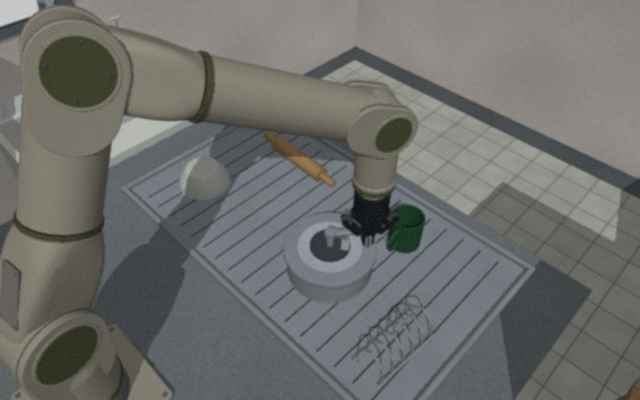

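Call:
drive_tool(increments=[{"hand":0,"x":0,"y":-0.2,"z":-0.5,"rx":-0.03,"ry":0,"rz":0},{"hand":0,"x":0,"y":0.1,"z":-0.4,"rx":-0.06,"ry":0,"rz":0},{"hand":0,"x":0,"y":0.1,"z":-0.4,"rx":-0.06,"ry":0,"rz":0}])

```text
clock: 6.8
position: [617.2, -174.7, 107.6]
orientation: [-0.35, -0.613, -0.344, 0.62]
wrist_force: [-2.3, -0.9, 1.2]
width: -0.3
```

```bash
python3 -c "
from plan import *
look('wrist',6)
arc(np.arange(-0.5,-0.4,.05))"
```

```text
t 6.85 pos [ 617.6 -173.9  107.6] yaw -0.542 x-axis [-0.005 -0.012 -1.   ] F [-0.   0.1  0.3] r 83.2 lever angle if touching -0.536 j [-0.15  0.49  0.46  1.58 -0.22  1.13 -0.18]
{"x": -0.04, "y": -0.06, "z": -0.29, "rx": -0.042}
{"x": 0.0, "y": 0.08, "z": -0.4, "rx": -0.05}
```

View pics/wrist6.png

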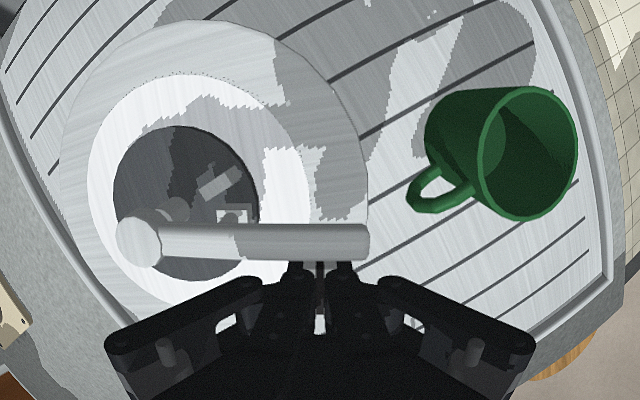

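Call:
drive_tool(increments=[{"hand":0,"x":0,"y":0,"z":-0.4,"rx":-0.05,"ry":0,"rz":0},{"hand":0,"x":0,"y":0.1,"z":-0.4,"rx":-0.05,"ry":0,"rz":0}])

```text
clock: 7.1
position: [622.9, -166.8, 107.2]
orientation: [-0.38, -0.594, -0.375, 0.601]
wrist_force: [-0.3, 0.3, -0.1]
width: 0.2
```

```bash
python3 -c "
from plan import *
look('wrist',7)
arc(np.arange(-0.4,-0.3,.05))"
```

```text
t 7.15 pos [ 623.3 -166.2  107.2] yaw -0.441 x-axis [-0.004 -0.011 -1.   ] F [-0.1  1.2 -0.4] r 82.5 lever angle if touching -0.418 j [-0.15  0.49  0.44  1.57 -0.21  1.13 -0.1 ]
{"x": -0.08, "y": -0.03, "z": -0.14, "rx": -0.041}
{"x": 0.0, "y": 0.08, "z": -0.4, "rx": -0.05}
{"x": 0.0, "y": 0.08, "z": -0.4, "rx": -0.05}
```

View pics/wrist7.png

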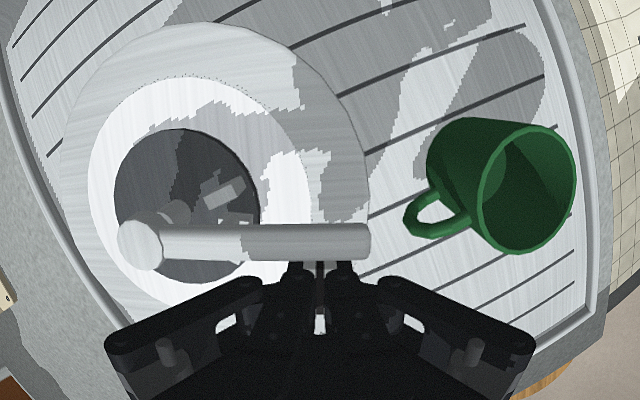

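```bash
cat >> h.py <<'E'
def wristw(f):
    z=np.load(f);d=z["d"];K=z["mtx"];E=z["ext"]
    v,u=np.mgrid[:400,:640];a=(u-K[0,2])/K[0,0];b=(v-K[1,2])/K[1,1];r=np.hypot(a,b)+1e-9
    t=np.tan(r);c=np.stack([a/r*t*d,b/r*t*d,d],-1)
    w=(c-E[:3,3])@E[:3,:3];w[d<=0]=np.nan
    return z["p"],w
def bar(k):
    import cv2
    p,w=wristw(f"wrist{k}.npz");x,y,z=w[...,0],w[...,1],w[...,2]
    zz=z[228:250,180:350];m=(zz>115)&(zz<155);lid=z[60:110,130:240]
    P=np.c_[x[228:250,180:350][m],y[228:250,180:350][m]]
    c=P.mean(0);dd=np.linalg.svd(P-c)[2][0];
    ang=np.arctan2(*dd[::-1]);print(k,"bar z",np.median(zz[m]).round(1),m.sum(),"lid",np.nanmedian(lid).round(1),"ang",ang, "via C",np.arctan2(c[1]+117,c[0]-557))
E
python3 -c "
from h import *
for k in [3,4,5,6,7]: bar(k)"
```

```text
3 bar z 130.7 3047 lid 89.7 ang -1.5954157517138396 via C -1.6256301827782758
4 bar z 133.3 3539 lid 89.6 ang -1.070585664978373 via C -1.1051494832580098
5 bar z 139.8 3724 lid 89.6 ang -0.6760821298665264 via C -0.6738331251538365
6 bar z 140.8 3726 lid 89.5 ang -0.5301885351292192 via C -0.4972450414170209
7 bar z 140.5 3727 lid 89.5 ang -0.4253377687464038 via C -0.374501561794186
```

Call:
drive_tool(increments=[{"hand":0,"x":0,"y":0,"z":-0.3,"rx":-0.03,"ry":0,"rz":0},{"hand":0,"x":0,"y":0,"z":-0.3,"rx":-0.03,"ry":0,"rz":0}])

```text
clock: 7.4
position: [626.0, -159.6, 106.8]
orientation: [-0.399, -0.582, -0.394, 0.589]
wrist_force: [0.5, 0.1, -0.4]
width: -0.2
```

```bash
python3 -c "
from plan import *
look('wrist',8)
arc([])
from h import *
bar(8)"
```

```text
t 7.45 pos [ 626.1 -159.2  106.8] yaw -0.379 x-axis [-0.004 -0.01  -1.   ] F [ 0.4  0.3 -0.6] r 81.0 lever angle if touching -0.324 j [-0.15  0.49  0.42  1.57 -0.2   1.13 -0.06]
8 bar z 135.2 3726 lid 89.3 ang -0.3583044257643136 via C -0.2984897095310755
```

Call:
drive_tool(increments=[{"hand":0,"x":0,"y":0,"z":0.4,"rx":0,"ry":0,"rz":0},{"hand":0,"x":0,"y":0,"z":0.6,"rx":0,"ry":0,"rz":0},{"hand":0,"x":-2.5,"y":0,"z":0,"rx":0,"ry":0,"rz":0},{"hand":0,"x":-2.5,"y":0,"z":0,"rx":0,"ry":0,"rz":0},{"hand":0,"x":0,"y":0,"z":0,"rx":0,"ry":0,"rz":0}])

```text
clock: 8.07
position: [621.3, -170.6, 157.9]
orientation: [-0.398, -0.583, -0.394, 0.589]
wrist_force: [0.8, 0.2, -0.6]
width: -0.4
```

```bash
python3 -c "
from plan import *
look('wrist',9)
from h import *
import cv2
p,w=wristw('wrist9.npz');x,y,z=w[...,0],w[...,1],w[...,2]
m=(z>125)&(z<150)&(np.hypot(x-557,y+117)<104)&(np.hypot(x-557,y+117)>25)
m[250:]=False
print(m.sum(),np.median(z[m]),cv2.minAreaRect(np.c_[x[m],y[m]].astype(np.float32)))
P=np.c_[x[m],y[m]];c=P.mean(0);d=np.linalg.svd(P-c,full_matrices=False)[2][0];print(c,d,np.arctan2(d[1],d[0]))
arc([-.34],off=0,z=150)"
```

```text
3515 134.99730072058998 ((616.8109130859375, -137.50457763671875), (15.014127731323242, 77.78492736816406), 72.10435485839844)
[ 617.57117697 -136.62775658] [-0.94991112  0.3125202 ] 2.8237476890374267
t 8.12 pos [ 620.6 -170.4  156.6] yaw -0.383 x-axis [-0.006 -0.01  -1.   ] F [0.1 0.4 0.1] r 83.1 lever angle if touching -0.699 j [-0.14  0.44  0.44  1.52 -0.18  1.22 -0.06]
{"x": 0.66, "y": 0.09, "z": -2.92, "rx": -0.043}
```

View pics/wrist9.png

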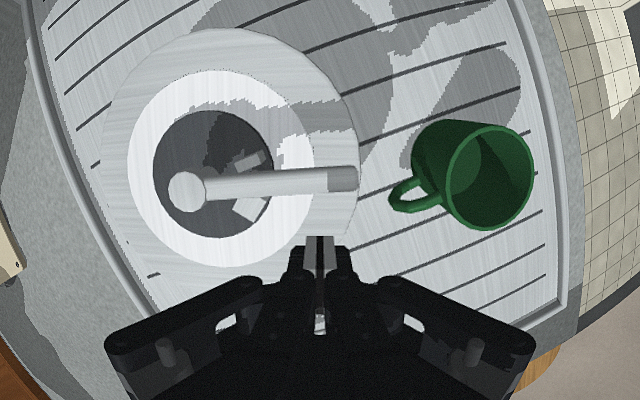

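Call:
drive_tool(increments=[{"hand":0,"x":0,"y":0.1,"z":-1.6,"rx":-0.04,"ry":0,"rz":0},{"hand":0,"x":0,"y":0,"z":-1.5,"rx":-0.02,"ry":0,"rz":0},{"hand":0,"x":0,"y":0,"z":0,"rx":0,"ry":0,"rz":0},{"hand":0,"x":1.2,"y":0,"z":0,"rx":0,"ry":0,"rz":0},{"hand":0,"x":0,"y":0,"z":0,"rx":0,"ry":0,"rz":0}])

```text
clock: 8.75
position: [631.9, -138.7, 139.7]
orientation: [-0.415, -0.567, -0.414, 0.578]
wrist_force: [0.3, -0.2, 0.5]
width: -0.1
```

```bash
python3 -c "
from plan import *
look('wrist',10)
arc([-.34],off=0,z=134)"
```

```text
t 8.8 pos [ 632.2 -138.9  140.6] yaw -0.317 x-axis [-0.01 -0.01 -1.  ] F [ 0.3 -0.9  0.3] r 78.4 lever angle if touching -0.284 j [-0.17  0.47  0.42  1.52 -0.18  1.2  -0.04]
{"x": 0.66, "y": 0.17, "z": 0.44, "rx": 0.023}
```

View pics/wrist10.png

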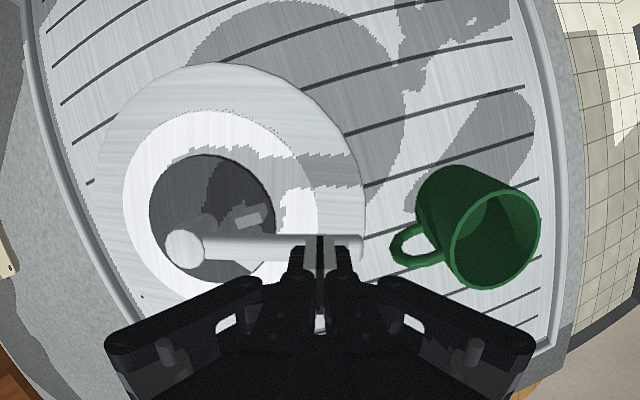

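Call:
drive_tool(increments=[{"hand":0,"x":0.3,"y":0,"z":0.3,"rx":0,"ry":0,"rz":0},{"hand":0,"x":0.3,"y":0,"z":0,"rx":0,"ry":0,"rz":0},{"hand":0,"x":0.3,"y":0,"z":0,"rx":0,"ry":0,"rz":0}])

```text
clock: 9.18
position: [631.4, -143.2, 131.9]
orientation: [-0.415, -0.568, -0.413, 0.578]
wrist_force: [0.7, 0.3, 2.8]
width: 0.1
```

Call:
drive_tool(increments=[{"hand":0,"x":0.3,"y":0,"z":0,"rx":0,"ry":0,"rz":0},{"hand":0,"x":0.2,"y":0,"z":0,"rx":0,"ry":0,"rz":0}])

```text
clock: 9.43
position: [632.2, -143.4, 128.0]
orientation: [-0.416, -0.569, -0.413, 0.577]
wrist_force: [-1.1, 0.4, 10.2]
width: -0.4
```

Call:
drive_tool(increments=[{"hand":0,"x":0.2,"y":0,"z":0,"rx":0,"ry":0,"rz":0},{"hand":0,"x":0.2,"y":0,"z":0,"rx":0,"ry":0,"rz":0}])

```text
clock: 9.68
position: [632.9, -143.6, 126.8]
orientation: [-0.416, -0.57, -0.412, 0.576]
wrist_force: [-5.5, 1.3, 15.4]
width: -0.1
```

Call:
drive_tool(increments=[{"hand":0,"x":-1.0,"y":0,"z":0,"rx":0,"ry":0,"rz":0},{"hand":0,"x":-3,"y":0,"z":0,"rx":0,"ry":0,"rz":0},{"hand":0,"x":-3,"y":0,"z":1.0,"rx":0,"ry":0,"rz":0},{"hand":0,"x":0,"y":0,"z":2,"rx":0,"ry":0,"rz":0},{"hand":0,"x":0,"y":0,"z":0,"rx":0,"ry":0,"rz":0}])

```text
clock: 10.3
position: [622.8, -172.1, 198.2]
orientation: [-0.416, -0.569, -0.413, 0.577]
wrist_force: [-0.8, 0.2, -0.4]
width: -0.4
```

```bash
python3 -c "
from plan import *
look('wrist',11);look('top',11);look('side',11)
from h import *
arc([])
for k in (9,11):
  p,w=wristw('wrist%d.npz'%k);x,y,z=w[...,0],w[...,1],w[...,2]
  m=(z>118)&(z<150)&(np.hypot(x-557,y+117)<104)&(np.hypot(x-557,y+117)>25)
  m[235:]=False
  rr=np.hypot(x-557,y+117);L=(rr<105)&(rr>70)&(z>75)&(z<105);L[235:]=False
  P=np.c_[x[m],y[m]];d=np.linalg.svd(P-P.mean(0),full_matrices=False)[2][0]
  print(k,m.sum(),'bar z',np.median(z[m]),'lid',np.median(z[L]),np.arctan(d[1]/d[0]))
a,w0=world('top0.npz');b,w1=world('top11.npz');w0=w0
for n,box in dict(mug=(368,140,408,192),rack=(415,198,468,292),bowl=(165,205,222,265),pin=(186,140,300,166)).items():
  s=np.s_[box[1]:box[3],box[0]:box[2]];print(n,np.abs(a[s].astype(int)-b[s]).mean())
"
```

```text
t 10.45 pos [ 623.8 -169.2  197.8] yaw -0.315 x-axis [-0.006 -0.009 -1.   ] F [ 1.  -0.5 -0.3] r 84.8 lever angle if touching -0.45 j [-0.14  0.42  0.44  1.46 -0.17  1.3  -0.  ]
9 3515 bar z 134.99730072058998 lid 88.87609083404638 -0.3178449645523665
11 2302 bar z 130.41559018857862 lid 88.89132530885333 -0.3180137993641192
mug 16.211378205128206
rack 4.180984878897364
bowl 22.883333333333333
pin 8.305330634278002
```

View pics/wrist11.png

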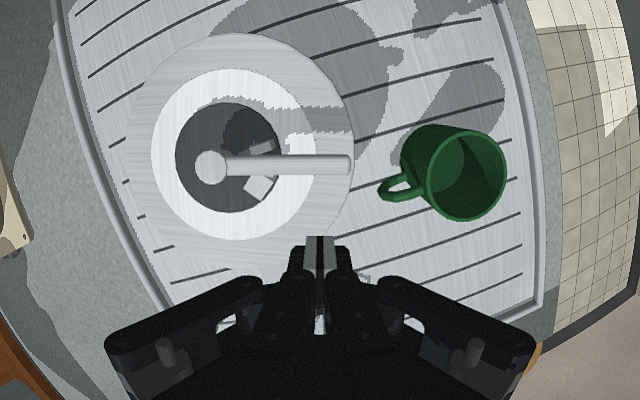

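View pics/side11.png

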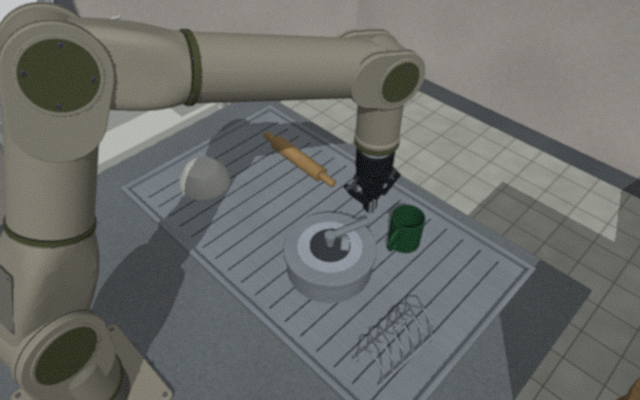

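```bash
python3 -c "
from station import robot
print(robot.sign_off(), robot.observe()['clock'])"
```

```text
the job is handed in; nothing more can be done
the job is handed in; nothing more can be done
```

The tin is locked: the lever is in the low notch and pressed fully home. I handed the job in at about 10.5 s, and no verdict is reported back.

- **Turning:** I pushed the lever anticlockwise with closed fingers at about 80 mm from the axis. It rose about 10–11 mm on the crest, then dropped by itself to about 4.7 mm.
- **Pressing:** I pressed the bar down until it met the rigid stop. The largest wrist force I read was about 17 N while pressing and about 10 N while pushing. I read it only at the end of each move, so peaks in between are not ruled out.
- **Lever at the end:** The bar's upper face is 41.5 mm above the lid, against 42 mm nominal for fully down. The lever has turned about 1.52 rad from where it started, and it kept its angle after I let go.
- **Gripper:** It is clear of everything at z ≈ 198 mm, and the wrist force is about zero.
- **Bystanders:** By eye in the side view, all four stand where they were. I also compared pixels in the top view, but that settled nothing: the mug and bowl regions differ noticeably, probably from the arm and its shadow. I did not measure their final positions in mm.

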